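# Brush out the tall beaker

## Robot

A 6-joint arm with a two-finger parallel gripper is mounted at the origin on a cart in front of the work surface, level with it; the furniture and walls round the work are solid. World frame = base frame: x ahead of the robot, y to its left, z up, the work surface at z = 0. Lengths are in m, angles in rad, forces in N, time in s.
With the tool pointing down it reaches from about 0.35 to 0.925 m from the base axis. Payload 6.4 kg.
Tool frame: the origin (TCP) lies at the very end of the fingers, on their centre line; the grasp point (between the pads) lies 19 mm behind it (env.grasp_offset is the distance from the TCP to the grasp point, in m); z points along the fingers, y is the direction in which the jaws open and shut (so a half turn about z gives the same grasp; the last joint's range is limited). The gripper opens to 94 mm and grips with 3 to 60 N. Pads are 16 mm wide; open, the fingers measure 119 mm over their backs; the gripper's body (75 mm by 177 mm) begins 78 mm behind the grasp point.
Start: joints at [-1.458, 0.245, 1.558, -0, 1.339, -0.174], TCP at [0.184, -0.623, 0.205] pointing down, gripper open.
Joint ranges: [-3.13, 3.13], [-1.02, 2.26], [0.13, 2.54], [-0.95, 4.09], [0.21, 2.88], [-2.74, 2.74]. Speed limits (rad/s): [2.57, 2.57, 3.14, 3.14, 3.14, 3.14].

## Interface

Orientations are given as a 3x3 rotation matrix whose columns are the frame's x, y, z axes.
In Python, from bench import env, eyes, finder gives the robot as it stands. The module is installed in compiled form; this text tells all that it offers. Calls block until the motion is done:
- env.reach(position, orientation): joint-space move of the TCP to a pose.
- env.servo_line(position, rotation=None, speed=0.15, guard=None): straight line of the TCP; rotation=None keeps the orientation; speed is the mean speed in m/s. With guard (N) it stops when the force on the tool has changed by that much, and returns True; else False.
- env.set_joints(angles): joint-space move.
- env.command_gripper(opening): finger opening in m; the grip force is fixed at half the most; returns when the fingers have stopped.
- env.dwell(seconds).
- env.inverse_kinematics(position, orientation): joint angles nearest the present ones, or None.
- env.observe(): the state.
- eyes.snapshot(name): name is "side" or "top" or "wrist"; returns a dict with "color" (384x512x3 uint8, red, green, blue), "fx", "fy", "cx", "cy" (pixels), "position" and "orientation" of the camera in the world. Camera axes: x right, y down, z forward; pixel columns grow to the right and rows downward; lengths in m; the calibration is good to about 2 mm. The wrist camera is an equidistant fisheye: a pixel r from the principal point sees the ray r / f radians off the axis. A picture is of the moment at which its call begins. There is no depth.
A pose or a line that the arm cannot do raises env.PlanningError and nothing moves.
- env.sign_off(): hands the job in, once; it reports no verdict.
Trained networks look in a picture, given as the dict that the camera call returned (one of the last four; its "shot" number tells which), for a name from the list of things; names that differ only in an ending like _2 or _b are one class to them, and where a whole thing is asked for, a point or a joint stands for the part that bears it (a point fixed in the world has none). Each returns a list of dicts, best first, with "confidence" (0 to 1); they miss things now and then, are a little off and sometimes report something else, mostly with a low value. They report only what shows in the picture. A call takes as long as a camera call.
- finder.boxes_of(picture, name): "pixel" ([column, row] in pixels, amid what is visible of it).
- finder.cut_out(picture, name): "region" (384x512 bool, what is visible of it) and "pixel" ([column, row] in pixels, amid what is visible of it).
- finder.mark_of(picture, name): "pixel" ([column, row] in pixels: a listed point, or the origin of a listed thing).
The state is a dict: "t": time; "qpos": joint angles; "joint_velocities": joint speeds; "joint_torque": joint torques, N m; "tool_pos": TCP position; "tool_rot": TCP orientation; "contact_force": force on the tool from outside, world axes, zero at the start; "torque": the same for the moment, N m; "opening": finger opening in m.
Only numpy, scipy, OpenCV 4.12 (cv2) and the standard library are available. Lean on these libraries where they do the work, as an engineer would, in place of code of your own. Each camera call takes 0.05 s, during which the arm holds its last target. There are 200 camera calls.

## Task

Swing the hold-down bar of the brush rack up and over, past upright, and leave it there, slide the freed bottle brush out of the rack's fork, and brush out the tall narrow beaker: with the brush upright push it gently down until you feel it press on the beaker's springy floor, draw it up until its tip is a few centimetres below the rim, and so on until it has pressed on the floor three times. Do not ram the floor; after the third time let go of the brush and leave it standing in the tall beaker.

Things in the scene. Friction and masses are not known exactly. Their poses are not given: they have to be found in the camera images.
- brush_rack: Brush rack, fixed: grey base plate, aluminium post and on top a flat steel fork, top face 150 mm up, with a 14 mm slot. Origin on the worktop under the hanging brush; x points to the rack's back, z up. The slot opens to -x; the tines end 31 mm in front of the origin and 31 mm to either side; the post stands 56 mm behind.
- rack_seat (a point): Where the brush's axis hangs at the closed end of the slot, on the fork's top face, 150 mm above the rack's origin; same axes. Head and collar do not pass through the slot: the brush leaves only by sliding level along -x.
- hold_bar (a joint): Angle of the hold-down bar, rad: 0 as it lies level across the slot in front of the brush grip (lower limit), 1.57 upright, 2.1 laid over as far as it goes. Stiff hinge: it stays where it is left; about 1 N at the knob moves it.
- bar_hinge (a point): Hinge of the bar, at x -19, y +75, z +166 mm from the rack's origin in the rack's axes. The hinge axis is the rack's x axis; the lowered bar reaches from here towards the rack's -y and swings up and over to its +y.
- bar_knob (a point): Centre of the round black knob on the free end of the bar, 155 mm from the hinge: a disc 20 mm in diameter and 20 mm wide, its two flat faces looking along the rack's x axis (pinched on them it can turn between the fingers). The bar is steel, 10 mm wide, 8 mm high.
- brush_handle (a point): Middle of the grip of the bottle brush, 172 mm above its tip; z points from tip to grip. The grip is a grey square bar 18 x 18 mm, 66 mm long, its faces across the brush's x and y axes (along the rack's at the start). Below it, 130 to 138 mm above the tip, a collar 32 mm wide hangs on the fork; then an 8 mm stem.
- brush_tip (a point): Lower end of the brush, on its axis. The head reaches 62 mm up from it: solid core 30 mm in diameter, soft white tufts 42 mm that give way. Hanging in the rack the tip is 20 mm above the worktop.
- brush: The bottle brush as a whole, loose: origin at its tip, z towards the grip; 204 mm long, about 120 g, most of it in the head.
- beaker_mouth (a point): Centre of the rim of the tall narrow white plastic beaker (not the other white vessel, as wide as this one's foot and only 75 mm high), fixed upright on a round foot 92 mm wide; rim 138 mm up, bore 60 mm in diameter, wall 4 mm. Inside, a grey floor pad is set anywhere from 80 to 118 mm below the rim, unmeasured: feel for it. It gives 1 N per mm for 9 mm, then stops hard.

How it is judged:
By the outcome, as a careful person would: the job done as asked, in the order asked, and still so for the second after the job is handed in, with the robot touching nothing.
It also fails if it takes over 59 s, if anything falls off the work surface, if the arm or the gripper's body presses on something with over 40 N, if the wrist force passes 120 N, or if a joint passes its speed limit or range.

## Working session

There is one attempt and no reset: what is moved stays moved. The work goes in short steps, each a Python script; the robot and the scene stay as the last script left them, time stands still between calls to the robot, and variables do not carry over. Pictures are saved under pics/ and viewed, about 8 in all and at most 12, crops included, and the job is handed in when it is done.

```bash
mkdir -p pics; cat > h.py <<'E'
import numpy as np, cv2
from bench import env, eyes, finder
def save(p,n): cv2.imwrite('pics/'+n+'.png',p['color'][:,:,::-1])
def ray(p,px):
    u,v=(px[0]-p['cx'])/p['fx'],(px[1]-p['cy'])/p['fy']
    d=np.array([u,v,1.]); d/=np.linalg.norm(d)
    return np.array(p['position']),np.array(p['orientation'])@d
def atz(p,px,z):
    o,d=ray(p,px); return o+d*(z-o[2])/d[2]
def tri(rs):
    A=0;b=0
    for o,d in rs:
        M=np.eye(3)-np.outer(d,d); A=A+M; b=b+M@o
    x=np.linalg.solve(A,b); return x,[np.linalg.norm((np.eye(3)-np.outer(d,d))@(x-o)) for o,d in rs]
E
python3 - <<'E'
from h import *
np.set_printoptions(precision=4,suppress=True)
S=eyes.snapshot('side');T=eyes.snapshot('top')
save(S,'s0');save(T,'t0')
for p in (S,T): print(p['position'],np.array(p['orientation']).tolist(),p['fx'],p['cx'],p['cy'])
for n in ['brush_rack','rack_seat','bar_hinge','bar_knob','brush_handle','brush_tip','beaker_mouth']:
    a=finder.mark_of(S,n);b=finder.mark_of(T,n)
    print(n,[(np.round(x['pixel'],1),round(x['confidence'],2)) for x in a[:2]],[(np.round(x['pixel'],1),round(x['confidence'],2)) for x in b[:2]])
    if a and b: print('   ',*tri([ray(S,a[0]['pixel']),ray(T,b[0]['pixel'])]))
print(env.observe()['t'],env.grasp_offset)
cv2.imwrite('pics/both0.png',cv2.resize(np.hstack([S['color'],T['color']])[:,:,::-1],(800,300)))
E
```

```text
[ 0.428  -1.0197  0.5303] [[0.9944034579315904, -0.014357040275298862, 0.10466918480732341], [-0.1024690315503244, -0.37231627267391104, 0.9224319436551103], [0.02572664818500077, -0.9279948644775678, -0.3717037410040769]] 413.0185451543388 251.7896313528853 195.7896000512143
[ 0.2801 -0.0293  1.5045] [[-0.02185794947078491, -0.9834328019311134, 0.17995042131335057], [-0.9996206256576441, 0.024515013994643085, 0.01255463454914178], [-0.016758126528722366, -0.17960773417300885, -0.9835955606958001]] 458.743106191449 258.1345791333971 193.03281086102965
brush_rack [(array([228.6, 210.6]), 0.61)] [(array([197.9, 213.5]), 0.96)]
    [ 0.4922  0.1922 -0.0081] [np.float64(0.0002615298571997758), np.float64(0.0002615298571997957)]
rack_seat [(array([230.7, 163. ]), 0.59)] [(array([191.6, 203.8]), 0.55), (array([188.9, 205.2]), 0.42)]
    [0.4985 0.1875 0.1529] [np.float64(0.0011141518019530314), np.float64(0.001114151801953215)]
bar_hinge [(array([215.9, 152.8]), 0.71)] [(array([166.2, 214.6]), 0.86)]
    [0.4605 0.2603 0.1653] [np.float64(0.006560523466667842), np.float64(0.006560523466667834)]
bar_knob [(array([234.9, 165.9]), 0.65)] [(array([216.6, 199.2]), 0.48), (array([198.2, 209.7]), 0.24)]
    [0.507  0.111  0.1682] [np.float64(0.001991718601693524), np.float64(0.0019917186016936124)]
brush_handle [(array([229.6, 147.8]), 0.64)] [(array([188.3, 203.8]), 0.61), (array([201.5, 214.6]), 0.58)]
    [0.493  0.1896 0.1998] [np.float64(0.0008184894043301724), np.float64(0.0008184894043301978)]
brush_tip [(array([233.7, 201.2]), 0.63), (array([235.9, 164.1]), 0.19)] [(array([196.6, 207.7]), 0.63)]
    [0.5076 0.1918 0.0244] [np.float64(0.0004251246790527234), np.float64(0.0004251246790526806)]
beaker_mouth [(array([269.1, 255.4]), 0.66)] [(array([365.1, 184.2]), 0.92), (array([192.2, 204.7]), 0.28)]
    [ 0.546  -0.3371  0.1325] [np.float64(0.004174841318613379), np.float64(0.004174841318613595)]
0.8 0.0188
```

View pics/t0.png

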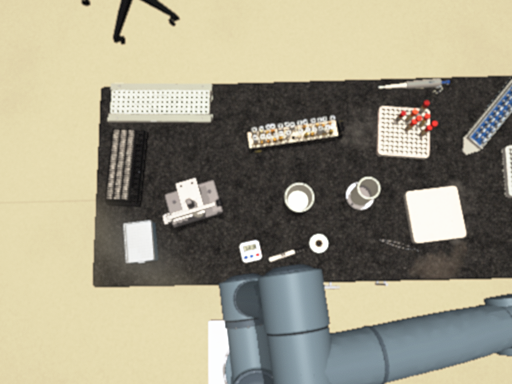

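View pics/s0.png

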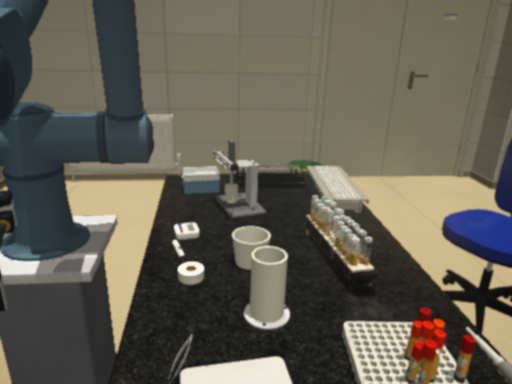

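The top view shows the rack at (190,205), with its bar running from (166,218) to (218,208). The tall beaker is at (365,185) and the decoy vessel at (298,197). The side view confirms the tall beaker at (269,285). Next I'll take closer views with the wrist camera.

```bash
cat >> h.py <<'E'
def wray(p,px):
    d=np.array([px[0]-p['cx'],px[1]-p['cy']]);r=np.linalg.norm(d);th=r/p['fx']
    c=np.array([*(d/max(r,1e-9)*np.sin(th)),np.cos(th)])
    return np.array(p['position']),np.array(p['orientation'])@c
def Rdown(yaw): # jaw axis (tool y) along world yaw
    y=np.array([np.cos(yaw),np.sin(yaw),0]);z=np.array([0,0,-1.]);return np.column_stack([np.cross(y,z),y,z])
np.set_printoptions(precision=4,suppress=True)
E
python3 - <<'E'
from h import *
o=env.observe();print(o['tool_rot'])
for y in (0.3,0.3+np.pi):
    for pos in ([.48,.11,.35],[.546,-.337,.3],[.45,.33,.3]): print(y,env.inverse_kinematics(pos,Rdown(y)))
R0=o['tool_rot']
yb=0.3 if env.inverse_kinematics([.48,.11,.35],Rdown(.3)) is not None else .3+np.pi
env.reach([.47,-.30,.34],R0)
W1=eyes.snapshot('wrist');save(W1,'w1')
print(W1['position'],W1['fx'],W1['cx'],W1['cy'])
for n in ['beaker_mouth']:
    for x in finder.mark_of(W1,n): 
        O,d=wray(W1,x['pixel']);print(x['pixel'],x['confidence'],O+d*(.138-O[2])/d[2])
    for x in finder.cut_out(W1,n): print('cut',x['pixel'],x['confidence'])
env.reach([.40,.12,.36],R0)
W2=eyes.snapshot('wrist');save(W2,'w2')
T=eyes.snapshot('top');save(T,'t2')
H={'rack_seat':.15,'bar_hinge':.166,'bar_knob':.166,'brush_handle':.192,'brush_tip':.02,'brush_rack':0,}
for n,z in H.items():
    for x in finder.mark_of(W2,n)[:2]:
        O,d=wray(W2,x['pixel']);print(n,x['pixel'],x['confidence'],O+d*(z-O[2])/d[2])
    for x in finder.mark_of(T,n)[:2]: print('  top',x['pixel'],x['confidence'],atz(T,x['pixel'],z))
for x in finder.mark_of(T,'beaker_mouth')[:2]: print('  topb',x['pixel'],x['confidence'],atz(T,x['pixel'],.138))
print(env.observe()['t'])
E
```

```text
[[ 0.9592  0.2829  0.    ]
 [ 0.2829 -0.9592 -0.    ]
 [ 0.      0.0001 -1.    ]]
0.3 [-0.0054 -0.2179  1.7661 -0.      1.5934 -0.3054]
0.3 [-0.7294  0.1656  1.4782 -0.      1.4978 -1.0294]
0.3 [ 0.4296 -0.0353  1.6889 -0.      1.488   0.1296]
3.441592653589793 None
3.441592653589793 [-0.7294  0.1656  1.4782 -0.      1.4978  2.1122]
3.441592653589793 None
[ 0.5453 -0.2787  0.5182] 297.3186396354542 255.7132573915629 193.41178415752816
[303.3, 132.0] 0.67 [ 0.5393 -0.3443  0.138 ]
cut [297.4, 126.0] 0.83
rack_seat [229.8, 86.7] 0.76 [0.4998 0.1828 0.15  ]
  top [191.5, 202.0] 0.68 [0.5055 0.1884 0.15  ]
bar_hinge [167.4, 102.6] 0.79 [0.4601 0.2533 0.166 ]
bar_knob [293.8, 100.6] 0.61 [0.5046 0.1002 0.166 ]
brush_handle [222.5, 80.4] 0.62 [0.5022 0.1886 0.192 ]
brush_rack [235.9, 90.8] 0.96 [0.5047 0.1861 0.    ]
  topb [366.0, 184.1] 0.77 [ 0.5494 -0.3389  0.138 ]
  topb [192.5, 205.8] 0.32 [0.4958 0.1872 0.138 ]
4.9333
```

View pics/w2.png

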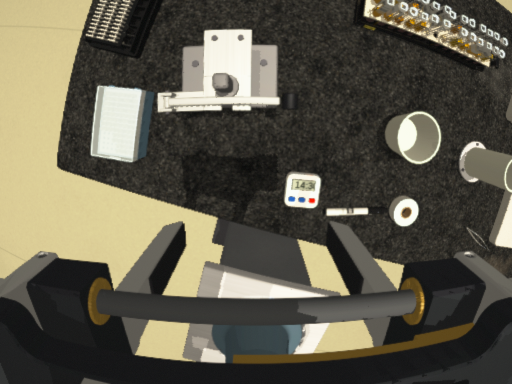

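The wrist view shows the knob at (289,101), the hinge end at (166,103) and the brush grip at (222,82). I'll move above the knob in the working orientation and refine the rack pose from there.

```bash
python3 - <<'E'
from h import *
from scipy.optimize import least_squares
env.reach([.505,.106,.30],Rdown(.29))
W=eyes.snapshot('wrist');save(W,'w3');S=eyes.snapshot('side')
M={'rack_seat':(0,0,.15),'bar_hinge':(-.019,.075,.166),'bar_knob':(-.019,-.08,.166),'brush_handle':(0,0,.192),'brush_rack':(0,0,0)}
obs=[]
for p,f in ((W,wray),(S,ray)):
    for n,m in M.items():
        for x in finder.mark_of(p,n)[:1]:
            O,d=f(p,x['pixel']);obs.append((n,np.array(m),O,d,f.__name__));print(n,f.__name__,x['pixel'],x['confidence'],(O+d*(m[2]-O[2])/d[2])[:2] if f is wray else '')
def res(v):
    c,s=np.cos(v[2]),np.sin(v[2]);r=[]
    for n,m,O,d,_ in obs:
        P=np.array([v[0]+c*m[0]-s*m[1],v[1]+s*m[0]+c*m[1],m[2]]);e=(P-O)-d*(d@(P-O));r+=list(e*1000)
    return np.array(r)
q=least_squares(res,[.5,.19,.3],loss='soft_l1',f_scale=3)
print(q.x,[(o[0],o[4],np.round(e,1)) for o,e in zip(obs,res(q.x).reshape(-1,3))])
np.save('rack.npy',q.x)
print(env.observe()['t'])
E
```

```text
rack_seat wray [274.3, 112.5] 0.59 [0.5031 0.1867]
bar_hinge wray [251.5, 38.3] 0.57 [0.4567 0.2561]
bar_knob wray [255.6, 185.2] 0.57 [0.5057 0.1059]
brush_handle wray [273.7, 111.1] 0.62 [0.4996 0.1871]
brush_rack wray [264.6, 110.7] 0.71 [0.4963 0.1877]
rack_seat ray [229.7, 166.3] 0.67 
bar_hinge ray [215.7, 153.8] 0.96 
bar_knob ray [234.2, 165.8] 0.52 
brush_handle ray [230.5, 150.3] 0.9 
brush_rack ray [233.3, 210.4] 0.86 
[0.4978 0.1875 0.3175] [('rack_seat', 'wray', array([-5.3,  0.8, -0.3])), ('bar_hinge', 'wray', array([-0.4, -3.1, -0.7])), ('bar_knob', 'wray', array([-1. , -0.4,  0. ])), ('brush_handle', 'wray', array([-1.9,  0.4, -0.1])), ('brush_rack', 'wray', array([ 1.4, -0.2,  0. ])), ('rack_seat', 'ray', array([3.5, 2.1, 7.1])), ('bar_hinge', 'ray', array([3.1, 0.7, 2.6])), ('bar_knob', 'ray', array([ 1.9, -1.3, -3.6])), ('brush_handle', 'ray', array([ 1.3, -0.3, -0.7])), ('brush_rack', 'ray', array([-8.8,  2.6,  4.5]))]
6.9583
```

View pics/w3.png

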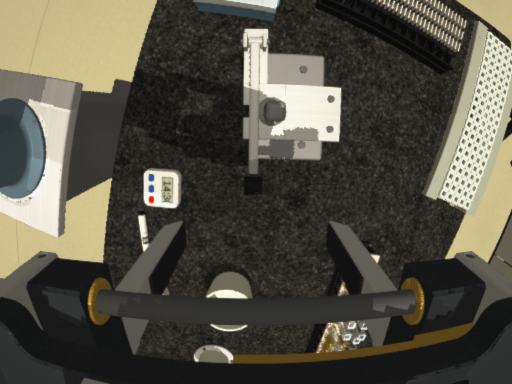

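```bash
python3 - <<'E'
from h import *
W=eyes.snapshot('wrist');im=W['color'].copy()
for px in ((256,38),(255,100),(254,160),(254,184)):
    O,d=wray(W,px);print(px,O+d*(.170-O[2])/d[2])
for px in ((274,112),):
    O,d=wray(W,px);print(px,O+d*(.224-O[2])/d[2])
O,d1=wray(W,(323,56));O,d2=wray(W,(322,158));a=O+d1*(.01-O[2])/d1[2];b=O+d2*(.01-O[2])/d2[2];print('plate yaw',np.arctan2(-(a-b)[0],(a-b)[1]))
R=np.array(W['orientation']);print(R)
cv2.imwrite('pics/w3c.png',cv2.resize(im[20:210,225:345,::-1],None,fx=3,fy=3,interpolation=cv2.INTER_CUBIC))
E
```

```text
(256, 38) [0.4613 0.2566 0.17  ]
(255, 100) [0.4791 0.193  0.17  ]
(254, 160) [0.496  0.1326 0.17  ]
(254, 184) [0.5034 0.1076 0.17  ]
(274, 112) [0.4983 0.1857 0.224 ]
plate yaw 0.29661527012780325
[[ 0.9585  0.2747  0.0765]
 [ 0.2852 -0.9232 -0.2575]
 [-0.0001  0.2686 -0.9632]]
```

View pics/w3c.png

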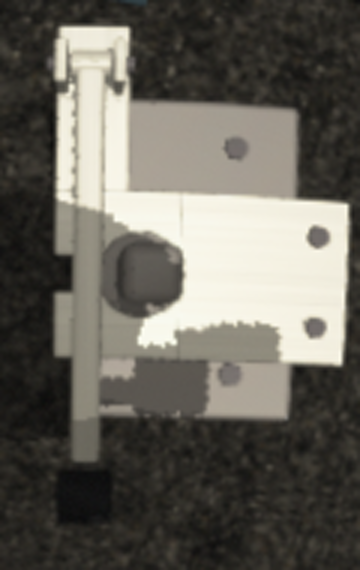

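The crop shows the hinge at about (255,41) in full-picture pixels, the knob at (253,185) and the grip top at (275,110). That gives a rack pose of about (0.499, 0.187) with yaw about 0.28. Next I'll pinch the knob and swing the bar.

```bash
cat >> h.py <<'E'
YAW=.278; RX,RY=.4990,.1872
def rk(x,y,z):
    c,s=np.cos(YAW),np.sin(YAW);return np.array([RX+c*x-s*y,RY+s*x+c*y,z])
def knob(a): return rk(-.019,.075-.155*np.cos(a),.166+.155*np.sin(a))-[0,0,env.grasp_offset]
E
python3 - <<'E'
from h import *
R=Rdown(YAW)
for a in np.linspace(0,2.05,8): assert env.inverse_kinematics(knob(a),R) is not None
env.servo_line(knob(0)+[0,0,.06],R,speed=.2)
env.command_gripper(.05)
print(env.servo_line(knob(0),R,speed=.15,guard=10))
f0=env.observe();env.command_gripper(.0);o=env.observe()
print(o['opening'],o['contact_force']-f0['contact_force'],o['tool_pos']-knob(0),o['t'])
if abs(o['opening']-.02)<.006:
    off=0
    for a in np.linspace(.2,2.0,10):
        env.servo_line(knob(a),speed=.12);o=env.observe();print(round(a,2),o['opening'],o['contact_force'])
    W=eyes.snapshot('wrist');save(W,'w4');S=eyes.snapshot('side');save(S,'s4')
    print(o['t'])
    cv2.imwrite('pics/c4.png',np.hstack([W['color'][:,:,::-1][:,100:412],cv2.resize(S['color'][100:260,150:310,::-1],(384,384))]))
E
```

```text
False
0.019904426467548326 [-6.0284 -1.5295  6.4884] [-0.0006 -0.0003  0.0004] 9.575
0.2 0.019552824428987495 [-3.901  -0.5955  1.3146]
0.4 0.019871520575911343 [-5.561  -1.0166  1.3991]
0.6 0.019909171505911902 [-5.6254 -0.5598  0.7938]
0.8 0.019566990038365435 [-5.4905 -1.3781 -0.2027]
1.0 0.01979095204624836 [-5.4266 -0.5856  0.2478]
1.2 0.01939361532748241 [-4.872  -0.814   0.5365]
1.4 0.019537166729155397 [-5.1287 -1.8805  0.1942]
1.6 0.019507984006713018 [-5.4078 -2.2093  3.2695]
1.8 0.019684919618729993 [-6.2453 -1.116   4.6402]
2.0 0.01933924207377732 [-5.6021  0.2658  5.4756]
13.6583
```

View pics/c4.png

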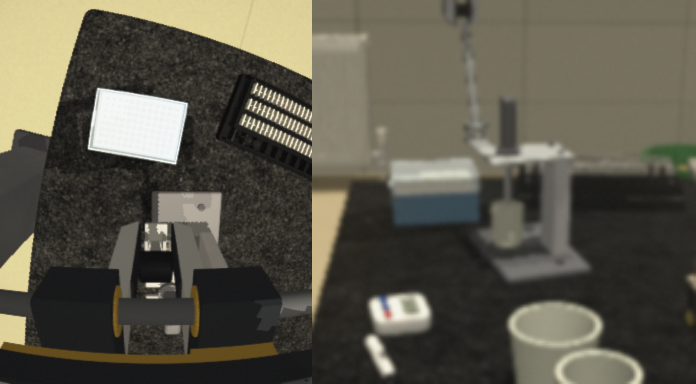

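The side view shows the bar leaning past upright with its knob held by the fingers, and the brush still in the fork. I'll release the knob, grasp the brush and slide it out.

```bash
python3 - <<'E'
from h import *
R=Rdown(YAW)
env.command_gripper(.05)
p=env.observe()['tool_pos'];env.servo_line(p+[0,0,.05],speed=.2)
g=rk(-.001,0,.194-env.grasp_offset)
env.servo_line(g+[0,0,.16],speed=.25)
T=eyes.snapshot('side')
for n,z in (('brush_handle',.192),('bar_knob',.3)):
    print(n,[(x['pixel'],x['confidence']) for x in finder.mark_of(T,n)[:1]])
save(T,'s5')
print(env.servo_line(g,speed=.2,guard=10))
f0=env.observe();env.command_gripper(0);o=env.observe()
print(o['opening'],o['contact_force']-f0['contact_force'],o['t'])
if abs(o['opening']-.018)<.005:
    env.servo_line(g+[0,0,.003],speed=.05);print(env.observe()['contact_force'])
    print(env.servo_line(rk(-.1,0,g[2]+.003),speed=.12,guard=15));o=env.observe();print(o['contact_force'],o['tool_pos'],o['opening'])
    W=eyes.snapshot('side');save(W,'s6');o=env.observe();print(o['t'])
    cv2.imwrite('pics/c6.png',cv2.resize(W['color'][100:260,140:300,::-1],(560,560)))
E
```

```text
brush_handle [([232.7, 147.9], 0.87)]
bar_knob [([213.2, 104.0], 0.77)]
False
0.017853562189382045 [0.6791 0.8453 1.4279] 17.2333
[ 0.7457  0.4638 -1.2703]
False
[ 0.3759 -0.572  -0.5898] [0.4033 0.1598 0.1784] 0.01800433331798996
18.5083
```

View pics/c6.png

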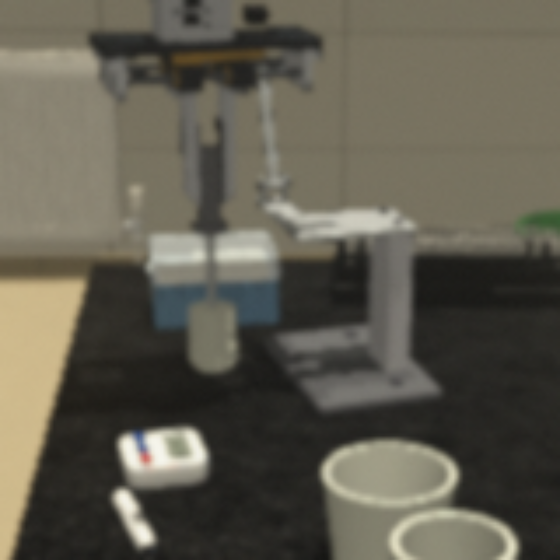

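The side view shows the brush clear of the fork, upright in the fingers, and the bar still laid over. I'll carry it next to the beaker and refine the mouth position.

```bash
python3 - <<'E'
from h import *
import pickle
R0=Rdown(-1.284)
p=env.observe()['tool_pos'];env.servo_line(p+[0,0,.18],speed=.3)
env.reach([.45,-.30,.375],R0)
W=eyes.snapshot('wrist');T=eyes.snapshot('top');S=eyes.snapshot('side')
pickle.dump((W,T,S),open('b.pkl','wb'))
rs=[]
for p,f in ((W,wray),(T,ray),(S,ray)):
    for x in finder.mark_of(p,'beaker_mouth')[:1]:
        O,d=f(p,x['pixel']);rs.append((O,d));print(x['pixel'],x['confidence'],O+d*(.138-O[2])/d[2])
print(tri(rs));o=env.observe();print(o['t'],o['contact_force'],o['opening'])
cv2.imwrite('pics/c7.png',np.hstack([cv2.resize(W['color'][40:200,220:380,::-1],(480,480)),cv2.resize(S['color'][230:340,215:325,::-1],(320,320)).repeat(1,0) if 0 else cv2.copyMakeBorder(cv2.resize(S['color'][230:340,215:325,::-1],(320,320)),0,160,0,0,0)]))
E
```

```text
[304.7, 115.9] 0.89 [ 0.5422 -0.3437  0.138 ]
[366.0, 186.1] 0.56 [ 0.5433 -0.3385  0.138 ]
[267.4, 254.1] 0.86 [ 0.5376 -0.3427  0.138 ]
(array([ 0.5412, -0.3411,  0.1373]), [np.float64(0.0028864217897114964), np.float64(0.003230750994441711), np.float64(0.0033244259267670466)])
21.25 [-0.023  -0.434   0.1113] 0.01804253025210809
```

View pics/c7.png

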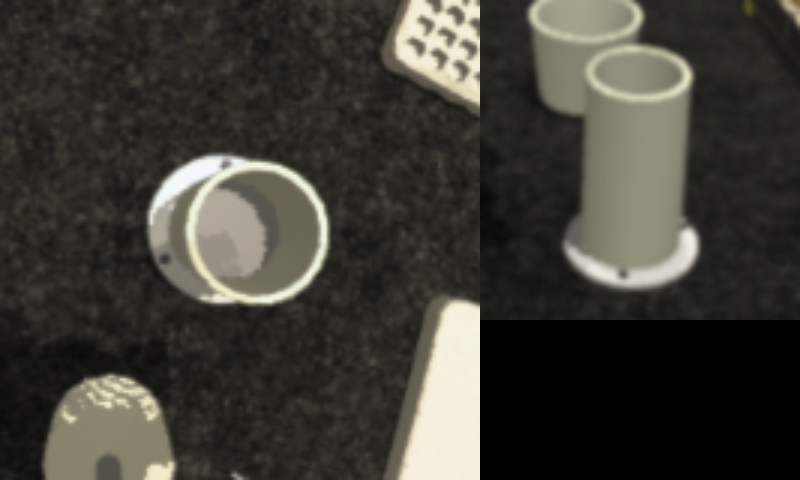

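The wrist crop shows the tall beaker's rim centred at (306,117.3). The side crop puts it at (269.3,255.1).

```bash
python3 - <<'E'
from h import *
import pickle
W,T,S=pickle.load(open('b.pkl','rb'))
rs=[wray(W,(306,117.3)),ray(T,(366,185)),ray(S,(269.3,255.1))]
for O,d in rs: print(O+d*(.138-O[2])/d[2])
print(tri(rs))
m=tri(rs)[0]; R0=Rdown(-1.284)
M=np.array([m[0],m[1]])
np.save('m.npy',M)
up=np.array([*M,.138+.155+.035])
env.servo_line([*M,.375],R0,speed=.25)
env.servo_line(up,R0,speed=.15)
W=eyes.snapshot('wrist');S=eyes.snapshot('side');T=eyes.snapshot('top')
o=env.observe();print(o['t'],o['contact_force'])
cv2.imwrite('pics/c8.png',np.hstack([cv2.resize(S['color'][200:300,215:325,::-1],(440,400)),cv2.resize(T['color'][150:230,330:410,::-1],(360,400))]))
E
```

```text
[ 0.5409 -0.346   0.138 ]
[ 0.5466 -0.3388  0.138 ]
[ 0.5407 -0.3466  0.138 ]
(array([ 0.5431, -0.3427,  0.1362]), [np.float64(0.00416095751539983), np.float64(0.005261451702207794), np.float64(0.0018440904645165806)])
22.425 [-0.4215 -1.3358 -0.5328]
```

View pics/c8.png

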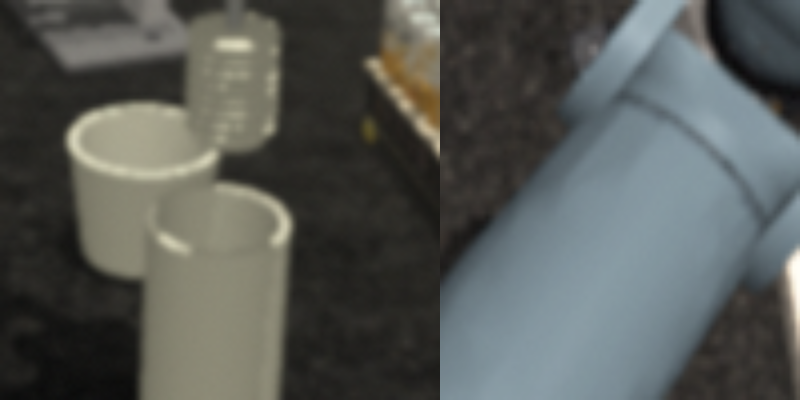

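The side view shows the brush about 4 mm too far in +x relative to the beaker axis, and the wrist and side estimates agree with that. I'll shift it, enter the mouth guarded and feel for the floor.

```bash
python3 - <<'E'
from h import *
M=np.array([.5393,-.3455]);np.save('m.npy',M)
env.servo_line([*M,.328],speed=.05);env.dwell(.2)
f0=env.observe()['contact_force']
h=env.servo_line([*M,.263],speed=.08,guard=5);o=env.observe();print('enter',h,o['tool_pos'],o['contact_force']-f0)
S=eyes.snapshot('side');save(S,'s9')
if not h:
    env.dwell(.2);f0=env.observe()['contact_force']
    h=env.servo_line([*M,.166],speed=.03,guard=4);o=env.observe();print('floor',h,o['tool_pos'],o['contact_force']-f0,o['torque'])
    print('tip z',o['tool_pos'][2]-.155,o['opening'],o['t'])
E
```

```text
enter False [ 0.5396 -0.3458  0.2638] [-0.1386  0.0936  1.3018]
floor True [ 0.5393 -0.3455  0.1918] [ 0.4227 -0.3292  5.5274] [-0.0188 -0.0096  0.0128]
tip z 0.036833446784417884 0.01769147168021436 26.2167
```

Contact is purely axial at 5.5 N, so this is the floor (tip z about 0.037). Two more strokes to go, then release.

```bash
python3 - <<'E'
from h import *
M=np.load('m.npy')
for i in (2,3):
    env.servo_line([*M,.263],speed=.12);env.dwell(.3);o=env.observe();print('up tip',o['tool_pos'][2]-.155,o['contact_force'])
    f0=o['contact_force']
    print(env.servo_line([*M,.206],speed=.08,guard=5))
    h=env.servo_line([*M,.184],speed=.025,guard=4);o=env.observe();print(i,h,o['tool_pos'],o['contact_force']-f0,o['t'])
env.dwell(.2);o=env.observe();print('held',o['contact_force']-f0,o['opening'],o['t'])
E
```

```text
up tip 0.10721306409123346 [ 0.0702 -0.4663 -1.2713]
False
2 True [ 0.5395 -0.3457  0.1916] [-0.2011  0.2446  5.7687] 28.7417
up tip 0.10721323196862867 [-0.8713 -0.4018 -1.5784]
False
3 True [ 0.5395 -0.3457  0.1916] [0.1578 0.6917 6.2512] 31.2667
held [ 0.3318 -0.5656  6.2251] 0.01782486724101951 31.4667
```

```bash
python3 - <<'E'
from h import *
M=np.load('m.npy')
env.servo_line([*M,.1958],speed=.03);env.dwell(.2)
env.command_gripper(.08);env.dwell(.3);o=env.observe();print(o['opening'],o['contact_force'],o['t'])
print(env.servo_line([*M,.34],speed=.12,guard=6));o=env.observe();print(o['tool_pos'],o['contact_force'])
env.reach([.40,-.40,.36],Rdown(-1.284));env.dwell(.5)
S=eyes.snapshot('side');W=eyes.snapshot('wrist');o=env.observe();print(o['t'])
for n in ('brush_handle','bar_knob'): print(n,[(x['pixel'],x['confidence']) for x in finder.mark_of(S,n)[:1]])
cv2.imwrite('pics/c10.png',np.hstack([S['color'][80:340,150:400,::-1],W['color'][0:260,180:480,::-1]]))
E
```

```text
0.08008135636455438 [-0.0513 -0.1934  0.4713] 33.3333
False
[ 0.539  -0.3452  0.3388] [0.2096 0.1173 0.3343]
35.9333
brush_handle [([269.6, 217.1], 0.66)]
bar_knob [([212.6, 99.8], 0.61)]
```

View pics/c10.png

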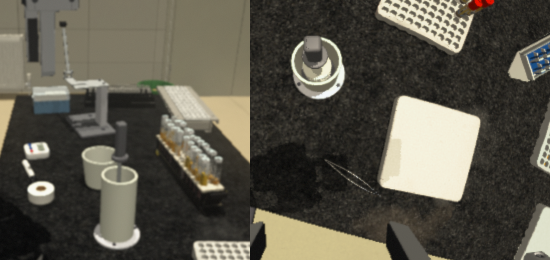

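Both views show the brush standing in the tall beaker. The bar is still laid over and the robot is clear, so I'm handing in.

```bash
python3 -c "
from h import *
print(env.sign_off(),env.observe()['t'])"
```

```text
the job is handed in; nothing more can be done
the job is handed in; nothing more can be done
```

I did the whole job in the order asked and handed it in at about 36 s of the 59 s allowed.

- **Bar:** I pinched the knob, swung the bar to about 2.0 rad and released it. It was still past upright in the last side picture.
- **Brush:** I gripped the handle and slid it level out of the fork. I felt no snagging, with less than 2 N on the tool.
- **Brushing:** I pressed on the beaker's floor three times, at 5.5, 5.8 and 6.3 N, with almost no sideways force. The tip met the floor about 0.10 m below the rim, and between presses I drew it up to about 3 cm below the rim.
- **Release:** I eased the spring load off before opening the fingers. The last side and wrist pictures show the brush standing in the tall beaker, with the robot clear of everything.

**Disagreements:** Camera estimates of the beaker mouth differed by about 6–8 mm. The wrist and side views agreed with each other, and a hover check showed the brush about 4 mm off, so I corrected towards those two before going in. The side-view estimates of some rack points were also up to about 9 mm out, so I set the rack pose from the wrist picture. No check failed.

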